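Tap the wedge home to clamp a tin

ROBOT

A 6-joint arm with a two-finger parallel gripper is mounted at the origin on a cart in front of the work surface, level with it; the furniture and walls round the work are solid. World frame = base frame: x ahead of the robot, y to its left, z up, the work surface at z = 0. Lengths are in m, angles in rad, forces in N, time in s.
With the tool pointing down it reaches from about 0.25 to 0.725 m from the base axis. Payload 4 kg.
Tool frame: the origin (TCP) lies midway between the tips of the shut fingers; the grasp point (between the pads) lies 19 mm behind it; y points along the fingers, z is the direction in which the jaws open and shut, and the axes are right-handed (so a half turn about y gives the same grasp; the last joint's range is limited). The gripper opens to 85 mm and grips with 20 to 120 N. Pads are 22 mm wide; open, the fingers measure 114 mm over their backs; the gripper's body (76 mm by 85 mm) begins 54 mm behind the grasp point. The pads swing forward as they close: fully open they stand 13 mm farther back than shut.
Start: joints at [-1.25, 0.241, 0.005, 1.335, 0, 1.571], TCP at [0.158, -0.474, 0.231] pointing down, gripper open.
Joint ranges: [-2.72, 2.72], [-1.05, 1.87], [-1.09, 1.28], [-1.99, 2.15], [-1.42, 1.44], [-3.14, 3.14]. Speed limits (rad/s): [2.79, 2.79, 3.14, 3.14, 3.14, 3.14].

INTERFACE

Orientations are given as a unit quaternion [x, y, z, w].
In Python, from workcell import bot gives the robot as it stands. The module is installed in compiled form; this text tells all that it offers.
- The arm moves only by the shell command python3 -m handwheel 'ROWS' [OPENING]. ROWS is JSON, a list of rows, each a list of 6 numbers: the shift along the tool's x, y, z in units of 25 mm (1.0 is 25 mm), then the turn, a rotation vector about the tool's x, y, z in units of 10 degrees (1.0 is 10 degrees). A call has exactly 5 rows; each row is the pose to reach, as a shift and turn from the pose commanded when the call began, along the tool's axes at that moment; what a row does not reach only later rows make up. A row lasts 1/8 s, in which the tool goes at most 62.5 mm and 10.7 degrees, less where a joint would pass 70% of its speed; a pose out of reach is approached as far as the arm can. A call with a gripper value outside its range is refused whole. OPENING is the gripper command: -1 is shut, 1 is fully open, values between are in proportion, set as the call begins (- or left out, the last holds). The fingers move at their own pace and stop on an object; the grip force is fixed at half the most. Time passes only in rows, so rows that repeat a pose let the fingers close, or fill a call up. It gives the time, the measured TCP pose, the force and the opening at its end, in the units of the state.
- bot.get_obs(): the state, without advancing time (a new reading comes with each control period).
- bot.camera(name): name is "side" or "top"; returns a dict with "color" (420x560x3 uint8, red, green, blue), "fx", "fy", "cx", "cy" (pixels), "rvec" (rotation vector, rad) and "tvec" (3), from world to camera coordinates, as OpenCV has them. Camera axes: x right, y down, z forward; pixel columns grow to the right and rows downward; lengths in m; the calibration is good to about 2 mm. A picture is of the moment at which its call begins. There is no depth.
- bot.job_done(): hands the job in, once; it reports no verdict.
The state is a dict: "clock": time; "joint_pos": joint angles; "joint_vel": joint speeds; "tau": joint torques, N m; "eef_pos": TCP position; "tool_rot": TCP orientation; "ft_force": force on the tool from outside, world axes, zero at the start; "ft_torque": the same for the moment, N m; "grip_width": finger opening in m.
Only numpy, scipy, OpenCV 4.12 (cv2) and the standard library are available. Lean on these libraries where they do the work, as an engineer would, in place of code of your own. Each camera call takes 0.05 s, during which the arm holds its last target.

TASK

Clamp the lidded tin in the bench clamp: take the white wedge out of its rest and stand it thin end down in the clamp's slot, then drive it down with the tamper, gently, until it stops going further and the tin is held firmly between the jaws. Do not hammer on once it has stopped or the tin will dent; stand the tamper upright on the bench again and leave the other things alone.

Things in the scene. Friction and masses are not known exactly. Their poses are not given: they have to be found in the camera images.
- clamp: Metal bench clamp fixed to the bench: base plate 207 x 80 mm, 8 mm thick. The origin is on the bench under the middle of the wedge slot; x runs from the end cheek (-x side of the slot) across the slot to the sliding jaw, the tin and the back stop (plate from x = -45 to x = +162 mm); y is along the slot; z up.
- slot_mouth (a point): Middle of the top opening of the wedge slot, 100 mm above the bench, axes as the clamp's. The slot is 12 to 13 mm wide (x) here at the start and narrows downward, each face sloping 1:10 like the wedge; the faces are 44 mm long (y) and the slot is open at both y ends. It widens on the +x side only, as the jaw gives way.
- clamp_jaw: Sliding steel jaw, 44 mm wide, 100 mm high, between slot and tin. It slides along the clamp's x with about 2.5 N of friction; its face towards the tin is a sprung plate (30 N per mm). Its origin starts 0 to 1 mm from the clamp's. After 1 to 10 mm it squeezes the tin against the back stop (V block locked anywhere in an 8 mm range, not measured).
- tin_center (a point): Centre of a grey lidded tin, 71 mm in diameter, 68 mm high, standing on the clamp plate between jaw and back stop. It dents when squeezed by more than 45 N.
- wedge_center (a point): Centre (half-way up) of the white plastic wedge, 120 mm tall, 30 mm wide (y), 6 mm thick (x) at the lower end and 30 mm at the head; both broad faces slope 1:10, so either way round is the same. z points from thin end to head. 110 g. It starts upright, thin end down, 30 mm deep in its rest.
- wedge: The same wedge; origin in the middle of its thin end. Set loosely in the slot it sinks 25 to 40 mm below the mouth and stays standing; driven, it goes 5 to 55 mm further, then jams and holds by friction. Moving it takes about 4 to 8 N; slow pressing or tapping (2 to 4 cm/s) with 15 to 20 N seats it firmly.
- rest: Grey plastic block fixed to the bench, 56 (x) x 64 (y) x 40 mm high, with a pocket 30 mm deep in the top where the wedge stands, wedge axes along the block's. Origin at the centre of its underside.
- tamper_center (a point): Centre (half-way up, 47.5 mm above the foot) of the upright hand tamper: round metal handle 23 mm in diameter from 30 to 90 mm above its underside, on a black rubber foot 36 mm in diameter; 95 mm tall in all, about 200 g. z points up, foot below.
- wash_bottle_loose: Bystander: wash bottle with a spout, 180 mm tall. Origin at its underside.
- sample_cup_0_loose: Bystander: small white cup, 47 mm wide, 39 mm high. Origin at its underside.
- sample_cup_1_loose: Bystander: small white cup, 51 mm wide, 39 mm high. Origin at its underside.
- weight_0_loose: Bystander: metal weight, 23 mm wide, 48 mm high. Origin at its underside.
- weight_1_loose: Bystander: metal weight, 19 mm wide, 40 mm high. Origin at its underside.
- marker_0_loose: Bystander: marker pen lying on the bench, 134 mm long. Origin at its underside.
Mind the look-alikes: they are no part of the job. Leave any turquoise look-alike of the part that bears tin_center alone.

How it is judged:
By the outcome, as a careful person would: the job done as asked, in the order asked, and still so for the second after the job is handed in, with the robot touching nothing.
It also fails if it takes over 54 s, if anything falls off the work surface, if the arm or the gripper's body presses on something with over 40 N, if the wrist force passes 120 N, or if a joint passes its speed limit or range.

## Working session

There is one attempt and no reset: what is moved stays moved. The work goes in short steps, Python scripts to look and compute and a shell command to move; the robot and the scene stay as the last step left them, time stands still between calls to the robot, and variables do not carry over. Pictures are saved under pics/ and viewed, and the job is handed in when it is done.

```bash
mkdir -p pics; cat > h.py <<'E'
import numpy as np, cv2
from workcell import bot
from scipy.spatial.transform import Rotation as R
def snap(n,fn=None):
    c=bot.camera(n)
    if fn: cv2.imwrite('pics/'+fn,c['color'][:,:,::-1])
    return c
def ray(c,u,v):
    Rm=cv2.Rodrigues(np.array(c['rvec'],float))[0];t=np.array(c['tvec'],float).ravel()
    d=Rm.T@np.array([(u-c['cx'])/c['fx'],(v-c['cy'])/c['fy'],1.]);o=-Rm.T@t
    return o,d/np.linalg.norm(d)
def onz(c,u,v,z):
    o,d=ray(c,u,v);return o+d*(z-o[2])/d[2]
def proj(c,p):
    return cv2.projectPoints(np.array([p],float),np.array(c['rvec'],float),np.array(c['tvec'],float),np.array([[c['fx'],0,c['cx']],[0,c['fy'],c['cy']],[0,0,1.]]),None)[0].ravel()
def tri(c1,p1,c2,p2):
    o1,d1=ray(c1,*p1);o2,d2=ray(c2,*p2)
    A=np.stack([d1,-d2],1);s=np.linalg.lstsq(A,o2-o1,rcond=None)[0]
    a,b=o1+d1*s[0],o2+d2*s[1];return (a+b)/2,np.linalg.norm(a-b)
E
python3 - <<'E'
from h import *
import pickle
D={}
for n in('side','top'):
    c=snap(n,n+'0.png');D[n]=c
    o,d=ray(c,280,210);print(n,o,d,c['fx'])
pickle.dump(D,open('c0.pkl','wb'))
print(bot.get_obs())
E
```

```text
side [0.21344495 0.91750478 0.8097844 ] [ 0.27167847 -0.75494322 -0.59686812] 456.3650743528913
top [ 0.43118129 -0.00374003  1.65014789] [ 0.08089202 -0.01256104 -0.99664372] 505.3957937939754
{'clock': 0.1, 'joint_pos': array([-1.25002837e+00,  2.41356794e-01,  3.89485698e-03,  1.33520272e+00,
       -1.64060640e-05,  1.57081485e+00]), 'joint_vel': array([-9.51109684e-05, -2.49047067e-03,  2.79729408e-03,  8.32572279e-06,
       -1.33990204e-04, -5.08392381e-04]), 'tau': array([ 3.05399253e-04, -3.73138869e+01,  2.53008950e+01,  1.08523242e-02,
        9.40839027e-05, -9.02203624e-06]), 'eef_pos': array([ 0.15746975, -0.47397691,  0.23050611]), 'tool_rot': array([-0.11302773,  0.69868369, -0.69738139,  0.11280529]), 'ft_force': array([-0.13168657, -0.13343815, -0.02773527]), 'ft_torque': array([-0.00915888, -0.02333671,  0.00222789]), 'grip_width': 0.08564880080224298}
```

```bash
ls . pics
```

```text
.:
c0.pkl
h.py
pics

pics:
side0.png
top0.png
```

View pics/side0.png

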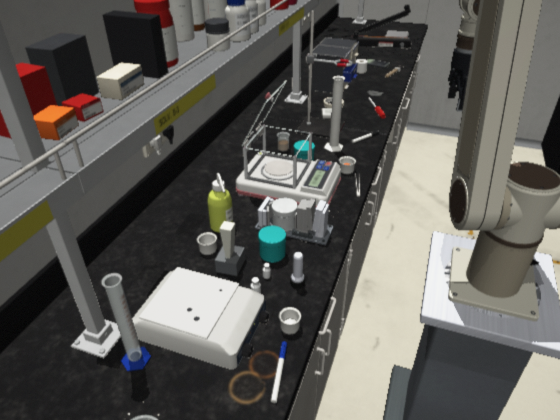

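View pics/top0.png

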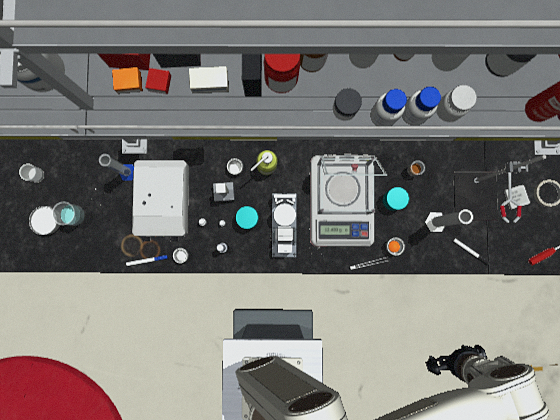

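The side view shows the clamp with its tin at about (290,215), the wedge in its rest at (229,248), the tamper at (298,267), and a turquoise tin look-alike at (272,244). In the top view these are the clamp (285,225), wedge and rest (223,190), and tamper (222,247). Next I'll enlarge these areas.

```bash
python3 - <<'E'
import pickle,cv2
D=pickle.load(open('c0.pkl','rb'))
t=D['top']['color'][150:270,190:310,::-1]; cv2.imwrite('pics/t1.png',cv2.resize(t,(600,600),interpolation=cv2.INTER_CUBIC))
s=D['side']['color'][180:320,190:350,::-1]; cv2.imwrite('pics/s1.png',cv2.resize(s,(640,560),interpolation=cv2.INTER_CUBIC))
E
```

```text
(no output)
```

View pics/t1.png

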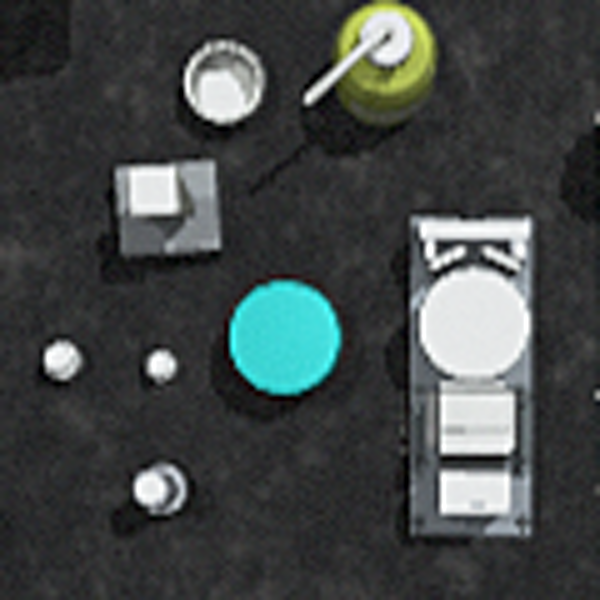

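View pics/s1.png

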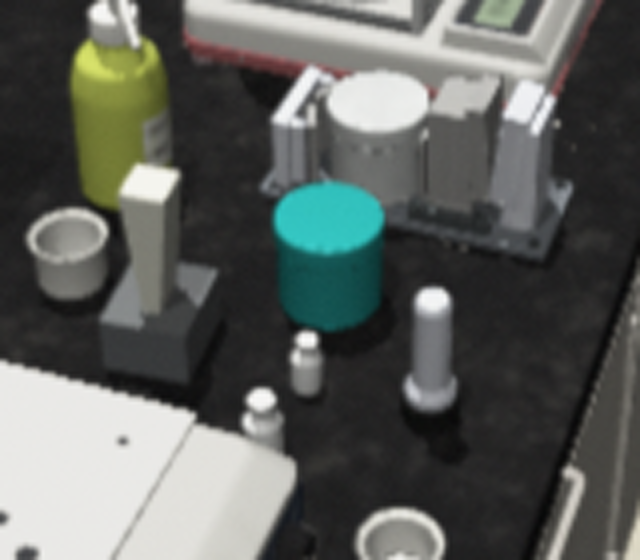

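```bash
python3 - <<'E'
from h import *
import pickle
D=pickle.load(open('c0.pkl','rb'));c=D['top'];s=D['side']
im=c['color'].astype(int)
f=lambda u,v:(190+(u+.5)/5-.5,150+(v+.5)/5-.5)
def blob(c,x0,y0,x1,y1,th):
    g=cv2.cvtColor(c['color'],cv2.COLOR_RGB2GRAY)[y0:y1,x0:x1]
    m=(g>th).astype(np.uint8);n,l,st,ce=cv2.connectedComponentsWithStats(m)
    for i in range(1,n):
        if st[i,4]>8:
            pts=np.argwhere(l==i)[:,::-1].astype(np.float32);r=cv2.minAreaRect(pts)
            print(' ',ce[i]+[x0,y0],st[i,:4]+[x0,y0,0,0],st[i,4],r[1],r[2])
print('wedge');blob(c,210,180,238,205,190)
print('slotarea');blob(c,270,220,302,260,190)
print('tamper');blob(c,214,238,232,255,200)
print('corners of wedge head z.13')
for p in[(130,167),(178,167),(184,213),(132,213)]: print(onz(c,*f(*p),.13))
print('block top z.04')
for p in[(114,165),(215,159),(220,248),(122,256)]: print(onz(c,*f(*p),.04))
print('plate z .008')
for p in[(412,215),(531,215),(532,534),(411,534)]: print(onz(c,*f(*p),.008))
print('gap z.1')
for p in[(440,455),(513,455),(440,470),(510,470),(440,517),(510,517),(440,385),(513,385)]: print(onz(c,*f(*p),.1))
print('tamper',onz(c,*f(150,489),.095)); print('tin',onz(c,*f(474,324),.076))
np.set_printoptions(linewidth=250)
g=cv2.cvtColor(c['color'],cv2.COLOR_RGB2GRAY)
print(g[224:256,276:296])
r=R.from_quat([-0.11302773,  0.69868369, -0.69738139,  0.11280529]).as_matrix();print(r)
E
```

```text
wedge
  [220.21686747 187.95180723] [216 183  10  10] 83 (8.930500984191895, 9.054535865783691) 82.87498474121094
slotarea
  [284.37974684 221.79746835] [275 220  19   6] 79 (5.0, 18.0) 90.0
  [285.16568047 234.35502959] [278 229  15  12] 169 (11.0, 14.0) 90.0
  [284.3362069  248.34482759] [278 244  14   9] 116 (8.0, 13.0) 90.0
tamper
  [219.5862069  247.27586207] [217 245   6   6] 29 (5.0, 5.0) 90.0
corners of wedge head z.13
[0.63612269 0.17267734 0.13      ]
[0.6362064  0.14352417 0.13      ]
[0.60812481 0.13955762 0.13      ]
[0.60802979 0.17108805 0.13      ]
block top z.04
[0.64952281 0.19343526 0.04      ]
[0.65359744 0.1285004  0.04      ]
[0.59609764 0.12469564 0.04      ]
[0.59074829 0.18748316 0.04      ]
plate z .008
[0.62145885 0.00183755 0.008     ]
[ 0.62169376 -0.07595439  0.008     ]
[ 0.41417321 -0.07645926  0.008     ]
[0.41386094 0.00175915 0.008     ]
gap z.1
[ 0.46302078 -0.01612937  0.1       ]
[ 0.46318844 -0.06079708  0.1       ]
[ 0.45386383 -0.01615236  0.1       ]
[ 0.45402647 -0.05896232  0.1       ]
[ 0.42523422 -0.01622423  0.1       ]
[ 0.42540266 -0.0
[... 2291 characters left out ...]
32 234 233 234 231 231 233 243 151 143 154 161]
 [ 90  57 248 237 233 231 235 235 209 205 203 233 235 232 236 239 151 137 152 159]
 [ 91  69 255 247 242 241 242 244 211 202 203 242 242 240 244 227 148 144 153 159]
 [ 97  81 205 203 199 203 203 202 208 205 208 204 200 196 207 193 151 154 134 150]
 [ 98  88  93  74  62  58  66  63  63  63  71  64  57 100 132 136 145 120  89 132]
 [ 98  95  98  98  83  80  86  61  64  70  60  60 105 146 147 144 151  64  67  92]
 [104 105 103 101 104 102 105  87  91  90  81 139 170 167 165 167 172 141  94 147]]
[[-9.48999398e-01 -6.04643057e-04  3.15277303e-01]
 [-3.15277882e-01  1.76786125e-03 -9.48997751e-01]
 [ 1.64383744e-05 -9.99998255e-01 -1.86832985e-03]]
```

```bash
cat > to.py <<'E'
import sys
from h import *
# to.py x y z yawdeg : tool z -> (sin,-cos)(mod 180), pointing down; prints shift (units) and turn (units)
def go(x,y,z,psi,half=0):
    o=bot.get_obs();r=R.from_quat(o['tool_rot']);m=r.as_matrix();p=np.radians(psi+180*half)
    zt=np.array([np.sin(p),-np.cos(p),0]);yt=np.array([0,0,-1.]);xt=np.cross(yt,zt)
    T=R.from_matrix(np.stack([xt,yt,zt],1))
    d=m.T@(np.array([x,y,z])-o['eef_pos'])/.025
    rv=(r.inv()*T).as_rotvec(degrees=True)/10
    print('shift',d.round(2),'turn',rv.round(2),'clock',o['clock'],'j',o['joint_pos'].round(2),'F',o['ft_force'].round(1),'pos',o['eef_pos'].round(4),'w',round(o['grip_width'],4))
if __name__=='__main__': go(*map(float,sys.argv[1:]))
E
python3 to.py .622 .157 .2 4.5 1
```

```text
shift [-25.59   1.25 -18.09] turn [  0.   -16.61  -0.02] clock 0.1 j [-1.25  0.24  0.    1.34 -0.    1.57] F [-0.1 -0.1 -0. ] pos [ 0.1575 -0.474   0.2305] w 0.0856
```

```bash
python3 -m handwheel '[[-0.8,0,-0.6,0,-1,0],[-2.2,0,-1.6,0,-2,0],[-3.8,0,-2.7,0,-3,0],[-5.4,0,-3.8,0,-4,0],[-7.0,0,-4.9,0,-5,0]]' 1; python3 to.py .622 .157 .2 4.5 1
```

```text
clock: 0.72
eef_pos: [0.2856, -0.3016, 0.231]
tool_rot: [-0.399, 0.584, -0.584, 0.399]
ft_force: [-0.2, -0.3, 0.2]
grip_width: 0.0855
shift [-21.98   1.24   5.87] turn [ -0.   -11.58  -0.  ] clock 0.725 j [-0.81  0.07 -0.2   1.3   0.    1.13] F [-0.2 -0.3  0.2] pos [ 0.2856 -0.3016  0.231 ] w 0.0855
```

```bash
python3 -m handwheel '[[-2,0,0.5,0,-1,0],[-4,0,1,0,-2,0],[-6,0,1.6,0,-3,0],[-8,0,2.1,0,-4,0],[-10,0,2.7,0,-5,0]]'; python3 to.py .622 .157 .2 4.5 1
```

```text
clock: 1.35
eef_pos: [0.4405, -0.0939, 0.2311]
tool_rot: [0.608, -0.361, 0.36, -0.608]
ft_force: [1.0, -0.3, 0.3]
grip_width: 0.0855
shift [-5.31  1.24 11.19] turn [ 0.   -6.58 -0.  ] clock 1.35 j [-0.21  0.14 -0.12  1.31 -0.    0.86] F [ 1.  -0.3  0.3] pos [ 0.4405 -0.0939  0.2311] w 0.0855
```

```bash
python3 -m handwheel '[[-1,0,2.1,0,-1,0],[-2,0,4.3,0,-2,0],[-3,0.3,6.4,0,-3,0],[-4,0.6,8.5,0,-4,0],[-5,0.9,10.5,0,-5,0]]'; python3 to.py .622 .157 .2 4.5 1
```

```text
clock: 1.98
eef_pos: [0.6122, 0.1409, 0.2079]
tool_rot: [0.704, -0.07, 0.069, -0.704]
ft_force: [0.6, -0.7, 0.3]
grip_width: 0.0855
shift [0.26 0.31 0.71] turn [ 0.   -1.58 -0.  ] clock 1.975 j [ 0.23  0.51  0.34  1.4  -0.    0.42] F [ 0.6 -0.7  0.3] pos [0.6122 0.1409 0.2079] w 0.0855
```

```bash
python3 - <<'E'
from h import *
import pickle
D=pickle.load(open('c0.pkl','rb'));c=D['top'];s=D['side']
print(tri(c,(220.6,188),s,(227.9,224.7)))
print(onz(s,227.9,224.7,.13),onz(c,220.4,188,.13))
# side full crop of wedge and slot
cv2.imwrite('pics/s2.png',cv2.resize(s['color'][215:280,210:255,::-1],(540,780)[:2] if 0 else (405,585),interpolation=cv2.INTER_CUBIC))
E
```

```text
(array([0.62013015, 0.1569055 , 0.13170588]), np.float64(0.001154515080564994))
[0.6205668  0.15488518 0.13      ] [0.62088443 0.15790788 0.13      ]
```

View pics/s2.png

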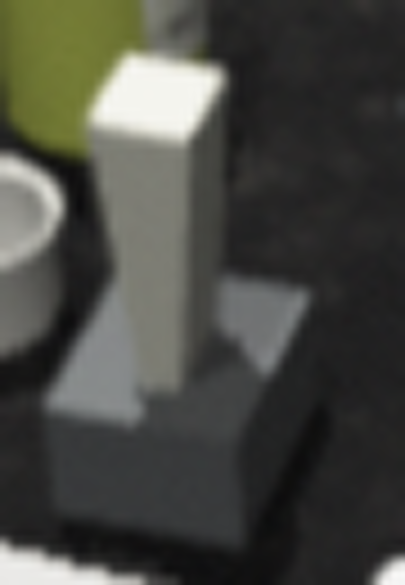

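The enlarged crop shows a white wedge tapering along world x, with its head face at crop (158,95) and its foot in the grey rest. The ray crossing puts the head at z = 0.132, which agrees with the expected 0.130.

```bash
python3 -m handwheel '[[0.2,0.0,0.4,0,-0.8,0],[0.3,0.3,0.7,0,-1.6,0],[0.3,0.3,0.7,0,-1.6,0],[0.3,1.0,0.7,0,-1.6,0],[0.3,2.0,0.7,0,-1.6,0]]'; python3 to.py .621 .157 .081 4.5 1
```

```text
clock: 2.6
eef_pos: [0.6229, 0.1544, 0.1595]
tool_rot: [-0.707, -0.027, 0.025, 0.707]
ft_force: [0.1, -0.4, -1.0]
grip_width: 0.0852
shift [-0.07  3.14  0.11] turn [-0.   -0.03  0.01] clock 2.6 j [ 0.24  0.56  0.29  1.3  -0.    0.17] F [ 0.1 -0.4 -1. ] pos [0.6229 0.1544 0.1595] w 0.0852
```

```bash
python3 -m handwheel '[[-0.06,0.8,0.1,0,0,0],[-0.06,1.6,0.1,0,0,0],[-0.06,2.4,0.1,0,0,0],[-0.06,3.1,0.1,0,0,0],[-0.06,3.1,0.1,0,0,0]]'; python3 to.py .621 .157 .081 4.5 1;python3 -m handwheel '[[0,0,0,0,0,0],[0,0,0,0,0,0],[0,0,0,0,0,0],[0,0,0,0,0,0],[0,0,0,0,0,0]]' -1; python3 to.py .621 .157 .081 4.5 1
```

```text
clock: 3.22
eef_pos: [0.6191, 0.1563, 0.0798]
tool_rot: [0.707, 0.025, -0.028, -0.706]
ft_force: [-0.6, 0.1, -0.0]
grip_width: 0.0851
shift [ 0.08 -0.05  0.02] turn [ 0.   -0.03 -0.02] clock 3.225 j [ 0.25  0.61  0.17  1.13 -0.    0.17] F [-0.6  0.1 -0. ] pos [0.6191 0.1563 0.0798] w 0.0851
clock: 3.85
eef_pos: [0.6212, 0.1577, 0.0823]
tool_rot: [-0.706, -0.028, 0.027, 0.707]
ft_force: [-0.0, 0.9, 4.6]
grip_width: 0.0294
shift [-0.01  0.05 -0.03] turn [-0.   -0.01  0.01] clock 3.85 j [0.25 0.61 0.17 1.13 0.   0.17] F [-0.   0.9  4.6] pos [0.6212 0.1577 0.0823] w 0.0294
```

```bash
python3 -m handwheel '[[0,0,0,0,0,0],[0,-0.6,0,0,0,0],[0,-1.6,0,0,0,0],[0,-3.2,0,0,0,0],[0,-4.8,0,0,0,0]]'; python3 to.py .4588 -.0375 .21 0 1
```

```text
clock: 4.47
eef_pos: [0.6199, 0.1564, 0.2021]
tool_rot: [0.707, 0.026, -0.028, -0.706]
ft_force: [1.1, -0.4, -0.9]
grip_width: 0.029
shift [-7.02 -0.29 -7.25] turn [ 0.01  0.44 -0.01] clock 4.475 j [ 0.25  0.54  0.37  1.41 -0.    0.17] F [ 1.1 -0.4 -0.9] pos [0.6199 0.1564 0.2021] w 0.029
```

```bash
python3 -m handwheel '[[-1,-0.3,-1,0,0.1,0],[-2.5,-0.3,-2.6,0,0.2,0],[-4.2,-0.3,-4.3,0,0.3,0],[-5.8,-0.3,-6,0,0.44,0],[-7,-0.3,-7.25,0,0.44,0]]'; python3 -m handwheel '[[0,0,0,0,0,0],[0,0,0,0,0,0],[0,0,0,0,0,0],[0,0,0,0,0,0],[0,0,0,0,0,0]]';python3 to.py .4588 -.0375 .21 0 1; python3 - <<'E'
from h import *
import pickle
D={n:snap(n,n+'1.png') for n in('side','top')};pickle.dump(D,open('c1.pkl','wb'))
s=D['side']['color'][150:250,240:360,::-1];cv2.imwrite('pics/s3.png',cv2.resize(s,(720,600),interpolation=cv2.INTER_CUBIC))
s=D['top']['color'][190:270,240:340,::-1];cv2.imwrite('pics/t3.png',cv2.resize(s,(700,560),interpolation=cv2.INTER_CUBIC))
E
```

```text
clock: 5.1
eef_pos: [0.4576, -0.0388, 0.2091]
tool_rot: [0.708, -0.001, 0.0, -0.707]
ft_force: [0.8, -1.1, -1.1]
grip_width: 0.0296
clock: 5.72
eef_pos: [0.4603, -0.0363, 0.2086]
tool_rot: [0.707, 0.0, -0.0, -0.707]
ft_force: [-0.3, 0.5, -0.4]
grip_width: 0.0292
shift [-0.06 -0.06 -0.05] turn [ 0.  0. -0.] clock 5.725 j [-0.08  0.18 -0.14  1.26 -0.   -0.08] F [-0.3  0.5 -0.4] pos [ 0.4603 -0.0363  0.2086] w 0.0292
```

View pics/s3.png

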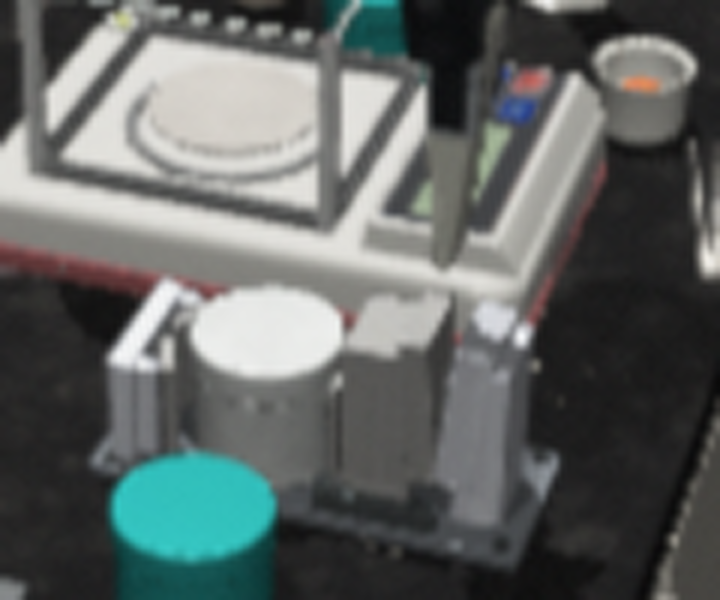

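View pics/t3.png

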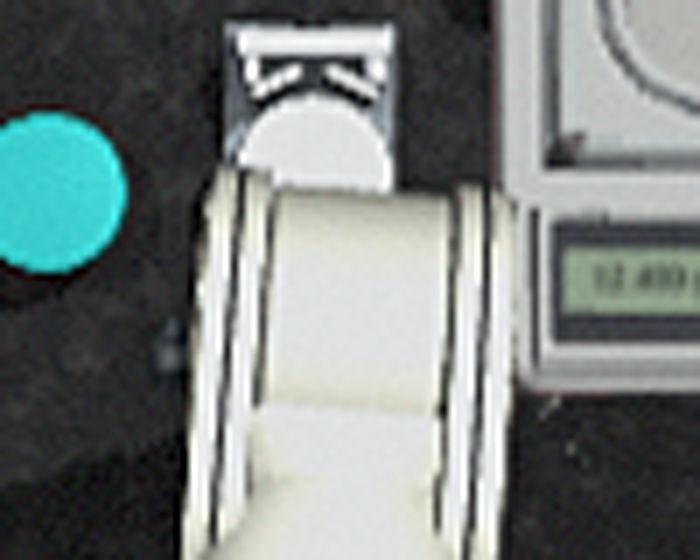

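```bash
python3 - <<'E'
from h import *
import pickle
s=pickle.load(open('c1.pkl','rb'))['side']
def cr(p): u=proj(s,p); return ((u-[240,150]+.5)*6-.5).round(0)
for z in(.1386,.17,.2):
  t=.003+.1*(z-.1386)
  print('wedge',z,[cr((.4603+k*t,-.022,z)) for k in(-1,1)], [cr((.4603+k*t,-.052,z)) for k in(-1,1)])
print('mouth',[cr((.4588+k,y,.1)) for y in(-.0155,-.0595) for k in(.0062,-.0062)])
print('cheek/jaw outer',[cr((x,y,.1)) for y in(-.0155,-.0595) for x in(.506,.4252)])
print('platecorners',[cr((x,.0025,.008)) for x in(.4142,.6213)],cr((.4142,-.0775,.008)))
cv2.imwrite('pics/s4.png',cv2.resize(s['color'][170:215,295:335,::-1],(520,585),interpolation=cv2.INTER_CUBIC))
E
```

```text
wedge 0.1386 [array([449., 272.]), array([435., 270.])] [array([468., 236.]), array([455., 233.])]
wedge 0.17 [array([459., 213.]), array([431., 207.])] [array([478., 176.]), array([451., 171.])]
wedge 0.2 [array([469., 154.]), array([427., 146.])] [array([489., 118.]), array([447., 111.])]
mouth [array([424., 350.]), array([451., 355.]), array([452., 295.]), array([479., 300.])]
cheek/jaw outer [array([335., 331.]), array([512., 368.]), array([365., 278.]), array([538., 312.])]
platecorners [array([514., 561.]), array([ 85., 463.])] [559. 455.]
```

View pics/s4.png

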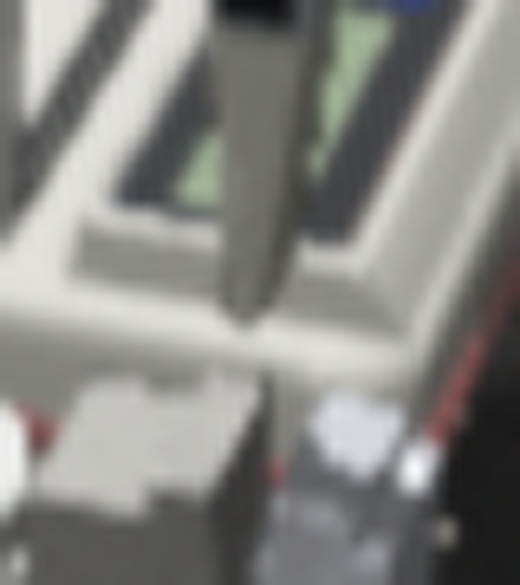

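The wedge tip (side crop 443,269) and the jaw edge (425,351 and 451,295) fall within a pixel of where the measured poses put them. The taper is along clamp x, so I'm lowering it.

```bash
python3 -m handwheel '[[-0.05,0.3,-0.04,0,0,0],[-0.05,0.8,-0.04,0,0,0],[-0.05,1.3,-0.04,0,0,0],[-0.05,1.8,-0.04,0,0,0],[-0.05,2.2,-0.04,0,0,0]]'; python3 -m handwheel '[[0,0.1,0,0,0,0],[0,0.2,0,0,0,0],[0,0.3,0,0,0,0],[0,0.4,0,0,0,0],[0,0.4,0,0,0,0]]';python3 to.py .4588 -.0375 .14 0 1
```

```text
clock: 6.45
eef_pos: [0.4584, -0.0378, 0.1526]
tool_rot: [-0.707, 0.001, 0.0, 0.707]
ft_force: [-0.1, -0.0, -0.6]
grip_width: 0.0295
clock: 7.08
eef_pos: [0.4583, -0.0379, 0.1435]
tool_rot: [0.707, -0.0, -0.0, -0.707]
ft_force: [-2.2, -0.7, -1.9]
grip_width: 0.0295
shift [0.02 0.14 0.01] turn [ 0.   -0.   -0.01] clock 7.075 j [-0.08  0.22 -0.26  1.09 -0.   -0.08] F [-2.2 -0.7 -1.9] pos [ 0.4583 -0.0379  0.1435] w 0.0295
```

```bash
python3 -m handwheel '[[0,0.05,0,0,0,0],[0,0.1,0,0,0,0],[0,0.15,0,0,0,0],[0,0.2,0,0,0,0],[0,0.2,0,0,0,0]]';python3 to.py .4588 -.0375 .14 0 1
```

```text
clock: 7.7
eef_pos: [0.4587, -0.0378, 0.1386]
tool_rot: [-0.707, 0.0, -0.0, 0.707]
ft_force: [-3.0, 0.5, 0.2]
grip_width: 0.029
shift [ 0.   -0.06  0.01] turn [-0. -0. -0.] clock 7.7 j [-0.08  0.23 -0.26  1.08  0.   -0.08] F [-3.   0.5  0.2] pos [ 0.4587 -0.0378  0.1386] w 0.029
```

```bash
python3 -m handwheel '[[0,0.05,0,0,0,0],[0,0.1,0,0,0,0],[0,0.15,0,0,0,0],[0,0.2,0,0,0,0],[0,0.2,0,0,0,0]]';python3 -m handwheel '[[0,0,0,0,0,0],[0,0,0,0,0,0],[0,0,0,0,0,0],[0,0,0,0,0,0],[0,0,0,0,0,0]]' 1;python3 to.py .4588 -.0375 .14 0 1
python3 - <<'E'
from h import *
import pickle
D={n:snap(n) for n in('side',)};pickle.dump(D,open('c2.pkl','wb'))
cv2.imwrite('pics/s5.png',cv2.resize(D['side']['color'][140:240,270:350,::-1],(480,600),interpolation=cv2.INTER_CUBIC))
E
```

```text
clock: 8.32
eef_pos: [0.4588, -0.0379, 0.1336]
tool_rot: [-0.707, 0.0, -0.0, 0.707]
ft_force: [-3.1, 0.0, -0.0]
grip_width: 0.0292
clock: 8.95
eef_pos: [0.4589, -0.0379, 0.1339]
tool_rot: [0.707, -0.0, 0.0, -0.707]
ft_force: [-0.1, 0.7, 0.6]
grip_width: 0.0852
shift [-0.01 -0.25  0.01] turn [ 0. -0.  0.] clock 8.95 j [-0.08  0.23 -0.27  1.07  0.   -0.08] F [-0.1  0.7  0.6] pos [ 0.4589 -0.0379  0.1339] w 0.0852
```

View pics/s5.png

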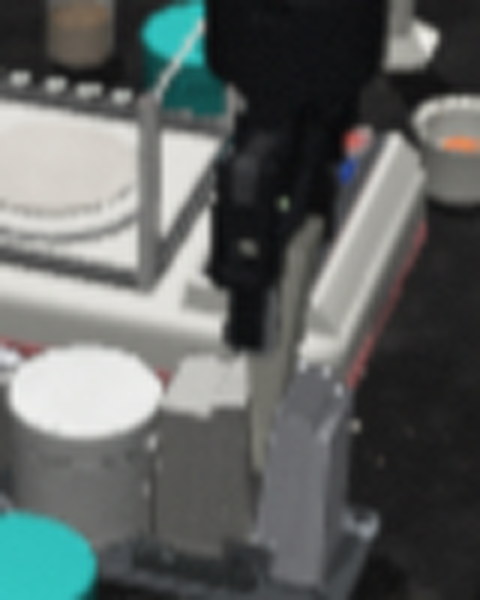

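The wedge stands in the slot at about crop (275,370), partly hidden by the finger. I'll rise clear before judging its tilt.

```bash
python3 -m handwheel '[[0,-0.8,0,0,0,0],[0,-2,0,0,0,0],[0,-3.5,0,0,0,0],[0,-4,1.5,0,0,0],[0,-4,3.5,0,0,0]]';python3 to.py .4415 .1618 .16 0 1
python3 - <<'E'
from h import *
import pickle
D={n:snap(n) for n in('side','top')};pickle.dump(D,open('c2.pkl','wb'))
cv2.imwrite('pics/s6.png',cv2.resize(D['side']['color'][140:240,250:350,::-1],(600,600),interpolation=cv2.INTER_CUBIC))
cv2.imwrite('pics/t6.png',cv2.resize(D['top']['color'][180:270,200:320,::-1],(720,540),interpolation=cv2.INTER_CUBIC))
E
```

```text
clock: 9.62
eef_pos: [0.46, 0.0499, 0.2355]
tool_rot: [-0.707, -0.0, -0.003, 0.707]
ft_force: [0.5, 0.2, -0.5]
grip_width: 0.0852
shift [-0.77  3.02  4.47] turn [-0.   -0.02  0.02] clock 9.625 j [ 0.11  0.16 -0.08  1.32 -0.    0.11] F [ 0.5  0.2 -0.5] pos [0.46   0.0499 0.2355] w 0.0852
```

View pics/s6.png

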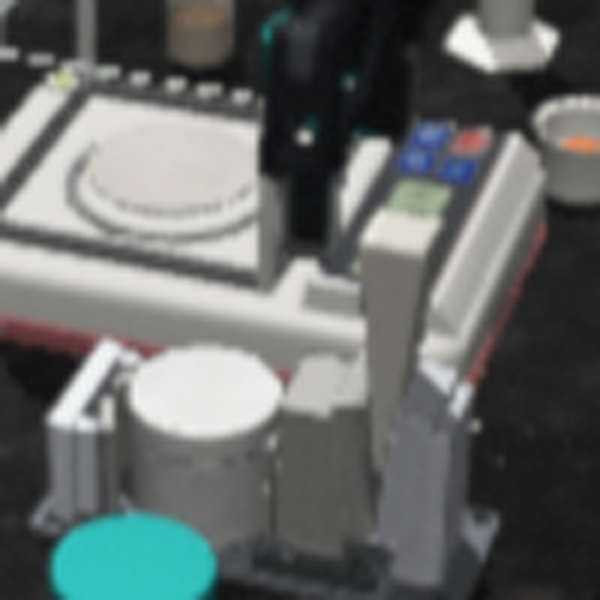

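View pics/t6.png

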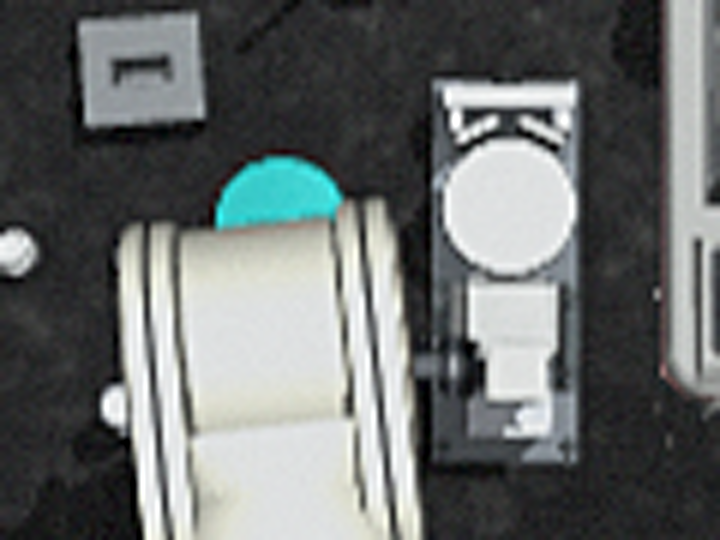

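The wedge stands upright in the slot: side head at crop (400,232), top head at crop (518,372). The rest is empty. Next is the tamper.

```bash
python3 - <<'E'
from h import *
import pickle
D=pickle.load(open('c2.pkl','rb'));D0=pickle.load(open('c0.pkl','rb'))
f=lambda u,v,x,y,k:(x+(u+.5)/k-.5,y+(v+.5)/k-.5)
print('head',tri(D['top'],f(518,372,200,180,6),D['side'],f(401,231,250,140,6)))
print('tamper top',tri(D0['top'],f(150,489,190,150,5),D0['side'],f(433,297,190,180,4)), onz(D0['side'],*f(431,399,190,180,4),.012))
E
```

```text
head (array([ 0.45871307, -0.03962418,  0.17929185]), np.float64(0.0001624938623264619))
tamper top (array([0.44168652, 0.16165132, 0.09640335]), np.float64(0.00014044209921661453)) [0.44171198 0.16004693 0.012     ]
```

```bash
python3 -m handwheel '[[-0.2,0.2,1,0,0,0],[-0.5,0.8,2.5,0,0,0],[-0.8,1.8,4,0,0,0],[-0.76,2.6,4.47,0,0,0],[-0.76,3.3,4.47,0,0,0]]';python3 to.py .4417 .1615 .045 0 1
```

```text
clock: 10.35
eef_pos: [0.4396, 0.1618, 0.1503]
tool_rot: [0.707, 0.0, -0.001, -0.707]
ft_force: [-0.2, -0.1, 0.7]
grip_width: 0.0857
shift [ 0.08  4.21 -0.01] turn [ 0.    0.01 -0.  ] clock 10.35 j [ 0.35  0.23 -0.22  1.11 -0.    0.35] F [-0.2 -0.1  0.7] pos [0.4396 0.1618 0.1503] w 0.0857
```

```bash
python3 -m handwheel '[[0,0.5,0,0,0,0],[0,1.5,0,0,0,0],[0,2.7,0,0,0,0],[0,3.8,0,0,0,0],[0,4.2,0,0,0,0]]';python3 to.py .4417 .1615 .045 0 1
```

```text
clock: 10.98
eef_pos: [0.4389, 0.1604, 0.0449]
tool_rot: [0.708, -0.001, -0.001, -0.707]
ft_force: [-1.1, -0.2, -0.1]
grip_width: 0.0856
shift [ 0.11 -0.    0.04] turn [ 0.01 -0.01 -0.02] clock 10.975 j [ 0.35  0.35 -0.37  0.85 -0.    0.35] F [-1.1 -0.2 -0.1] pos [0.4389 0.1604 0.0449] w 0.0856
```

```bash
python3 -m handwheel '[[0.05,0,0,0,0,0],[0.05,0,0,0,0,0],[0.05,0,0,0,0,0],[0.05,0,0,0,0,0],[0.05,0,0,0,0,0]]' -1;python3 to.py .4417 .1615 .045 0 1
python3 -m handwheel '[[0,0,0,0,0,0],[0,-0.3,0,0,0,0],[0,-1.2,0,0,0,0],[0,-2.5,0,0,0,0],[0,-4,0,0,0,0]]';python3 to.py .4588 -.0385 .27 0 1
```

```text
clock: 11.6
eef_pos: [0.4419, 0.1618, 0.0473]
tool_rot: [-0.707, -0.001, -0.001, 0.707]
ft_force: [-0.4, -0.7, 6.1]
grip_width: 0.0215
shift [-0.01  0.09 -0.01] turn [-0.   -0.    0.01] clock 11.6 j [ 0.35  0.35 -0.37  0.85 -0.    0.35] F [-0.4 -0.7  6.1] pos [0.4419 0.1618 0.0473] w 0.0215
clock: 12.22
eef_pos: [0.44, 0.161, 0.1466]
tool_rot: [0.707, -0.001, -0.001, -0.707]
ft_force: [0.2, 0.4, -1.5]
grip_width: 0.0218
shift [ 0.74 -4.93 -7.98] turn [ 0.01 -0.   -0.01] clock 12.225 j [ 0.35  0.24 -0.23  1.11 -0.    0.35] F [ 0.2  0.4 -1.5] pos [0.44   0.161  0.1466] w 0.0218
```

```bash
python3 -m handwheel '[[0.1,-1,0,0,0,0],[0.2,-2.5,-1,0,0,0],[0.4,-4,-2.5,0,0,0],[0.7,-4.6,-4.3,0,0,0],[0.72,-4.6,-6,0,0,0]]';python3 to.py .4588 -.0385 .245 0 1;
```

```text
clock: 12.85
eef_pos: [0.4599, 0.0101, 0.2629]
tool_rot: [0.707, 0.001, 0.001, -0.707]
ft_force: [0.4, 0.4, -2.1]
grip_width: 0.0218
shift [-0.05  0.71 -1.95] turn [0.   0.   0.02] clock 12.85 j [ 0.02  0.15 -0.03  1.39 -0.    0.02] F [ 0.4  0.4 -2.1] pos [0.4599 0.0101 0.2629] w 0.0218
```

```bash
python3 -m handwheel '[[0.05,0,-0.8,0,0,0],[0.07,0,-1.7,0,0,0],[0.07,0.3,-2.05,0,0,0],[0.07,0.6,-2.05,0,0,0],[0.07,0.6,-2.05,0,0,0]]';python3 to.py .4588 -.0385 .245 0 1;python3 - <<'E'
from h import *
import pickle
D={n:snap(n) for n in('side',)};pickle.dump(D,open('c3.pkl','wb'))
cv2.imwrite('pics/s7.png',cv2.resize(D['side']['color'][120:220,250:350,::-1],(600,600),interpolation=cv2.INTER_CUBIC))
E
```

```text
clock: 13.48
eef_pos: [0.4599, -0.0391, 0.2451]
tool_rot: [-0.707, 0.001, 0.001, 0.707]
ft_force: [0.0, 0.1, -2.0]
grip_width: 0.0217
shift [-0.04  0.    0.02] turn [-0.    0.   -0.02] clock 13.475 j [-0.09  0.16 -0.06  1.35  0.   -0.09] F [ 0.   0.1 -2. ] pos [ 0.4599 -0.0391  0.2451] w 0.0217
```

View pics/s7.png

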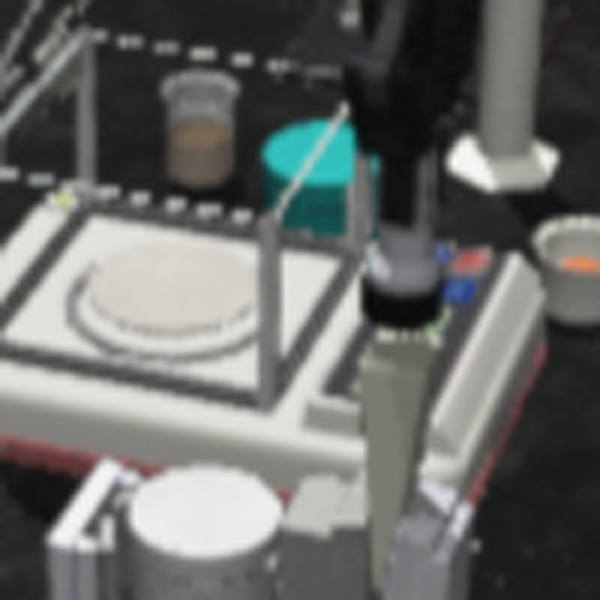

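The tamper hangs upright with its foot (crop 400,310) centred over the wedge head (400,350). Now I'll press gently.

```bash
python3 -m handwheel '[[-0.02,0.15,0,0,0,0],[-0.02,0.3,0,0,0,0],[-0.02,0.45,0,0,0,0],[-0.02,0.6,0,0,0,0],[-0.02,0.68,0,0,0,0]]'
```

```text
clock: 14.15
eef_pos: [0.4602, -0.0398, 0.229]
tool_rot: [-0.707, 0.0, 0.0, 0.707]
ft_force: [0.2, -0.8, -0.8]
grip_width: 0.0218
```

```bash
python3 -m handwheel '[[0,0.06,0,0,0,0],[0,0.12,0,0,0,0],[0,0.18,0,0,0,0],[0,0.24,0,0,0,0],[0,0.3,0,0,0,0]]'
```

```text
clock: 14.78
eef_pos: [0.4608, -0.0399, 0.2223]
tool_rot: [0.707, 0.0, 0.001, -0.707]
ft_force: [-0.5, -0.1, 3.9]
grip_width: 0.0214
```

```bash
python3 -m handwheel '[[0,0.05,0,0,0,0],[0,0.1,0,0,0,0],[0,0.15,0,0,0,0],[0,0.2,0,0,0,0],[0,0.25,0,0,0,0]]'
```

```text
clock: 15.4
eef_pos: [0.461, -0.0398, 0.2159]
tool_rot: [-0.707, -0.0, -0.001, 0.707]
ft_force: [1.6, -0.3, 5.4]
grip_width: 0.0215
```

```bash
python3 -m handwheel '[[0,0.04,0,0,0,0],[0,0.08,0,0,0,0],[0,0.12,0,0,0,0],[0,0.16,0,0,0,0],[0,0.2,0,0,0,0]]'
```

```text
clock: 16.02
eef_pos: [0.4613, -0.0399, 0.2111]
tool_rot: [0.707, 0.001, 0.001, -0.707]
ft_force: [3.1, 0.7, 5.9]
grip_width: 0.0217
```

```bash
python3 -m handwheel '[[0.03,0.04,0,0,0,0],[0.05,0.08,0,0,0,0],[0.05,0.12,0,0,0,0],[0.06,0.16,0,0,0,0],[0.06,0.2,0,0,0,0]]'
```

```text
clock: 16.65
eef_pos: [0.4622, -0.0399, 0.2057]
tool_rot: [0.707, 0.0, 0.0, -0.707]
ft_force: [2.3, -0.3, 5.8]
grip_width: 0.0213
```

```bash
python3 -m handwheel '[[0,0.04,0,0,0,0],[0,0.08,0,0,0,0],[0.02,0.12,0,0,0,0],[0.02,0.16,0,0,0,0],[0.02,0.2,0,0,0,0]]'
```

```text
clock: 17.27
eef_pos: [0.4627, -0.0398, 0.2007]
tool_rot: [0.707, 0.0, 0.0, -0.707]
ft_force: [2.2, 0.5, 5.2]
grip_width: 0.0217
```

```bash
python3 -m handwheel '[[0.02,0.05,0,0,0,0],[0.02,0.1,0,0,0,0],[0.04,0.15,0,0,0,0],[0.04,0.2,0,0,0,0],[0.04,0.25,0,0,0,0]]'
```

```text
clock: 17.9
eef_pos: [0.4634, -0.0398, 0.1943]
tool_rot: [-0.707, 0.0, -0.0, 0.707]
ft_force: [2.3, -0.4, 4.8]
grip_width: 0.0215
```

```bash
python3 -m handwheel '[[0,0.04,0,0,0,0],[0,0.08,0,0,0,0],[0.02,0.12,0,0,0,0],[0.02,0.16,0,0,0,0],[0.02,0.2,0,0,0,0]]'
```

```text
clock: 18.52
eef_pos: [0.464, -0.0399, 0.1907]
tool_rot: [0.707, 0.0, 0.001, -0.707]
ft_force: [-2.0, 0.6, 15.0]
grip_width: 0.0221
```

```bash
python3 -m handwheel '[[0,0,0,0,0,0],[0,0,0,0,0,0],[0,0.02,0,0,0,0],[0,0.02,0,0,0,0],[0,0.02,0,0,0,0]]'
```

```text
clock: 19.15
eef_pos: [0.464, -0.0399, 0.1905]
tool_rot: [0.707, 0.001, 0.001, -0.707]
ft_force: [-1.1, -0.7, 14.7]
grip_width: 0.0216
```

```bash
python3 -m handwheel '[[0,0.02,0,0,0,0],[0,0.04,0,0,0,0],[0,0.06,0,0,0,0],[0,0.06,0,0,0,0],[0,0.06,0,0,0,0]]'
```

```text
clock: 19.77
eef_pos: [0.4642, -0.0399, 0.1898]
tool_rot: [0.707, 0.001, 0.001, -0.707]
ft_force: [-3.2, -0.5, 19.3]
grip_width: 0.0219
```

```bash
python3 -m handwheel '[[0,-0.2,0,0,0,0],[0,-1,0,0,0,0],[0,-2,0,0,0,0],[0,-2.5,1.0,0,0,0],[0,-2.5,3,0,0,0]]';python3 to.py .4417 .1615 .15 0 1;python3 - <<'E'
from h import *
import pickle
D={n:snap(n) for n in('side','top')};pickle.dump(D,open('c4.pkl','wb'))
cv2.imwrite('pics/s8.png',cv2.resize(D['side']['color'][120:240,230:350,::-1],(600,600),interpolation=cv2.INTER_CUBIC))
cv2.imwrite('pics/t8.png',cv2.resize(D['top']['color'][180:270,200:320,::-1],(720,540),interpolation=cv2.INTER_CUBIC))
E
```

```text
clock: 20.4
eef_pos: [0.4631, 0.0346, 0.2491]
tool_rot: [0.707, -0.002, 0.001, -0.707]
ft_force: [-0.0, 1.3, -1.4]
grip_width: 0.0217
shift [-0.87  3.96  5.07] turn [ 0.   -0.02 -0.01] clock 20.4 j [ 0.07  0.16 -0.04  1.36 -0.    0.08] F [-0.   1.3 -1.4] pos [0.4631 0.0346 0.2491] w 0.0217
```

View pics/s8.png

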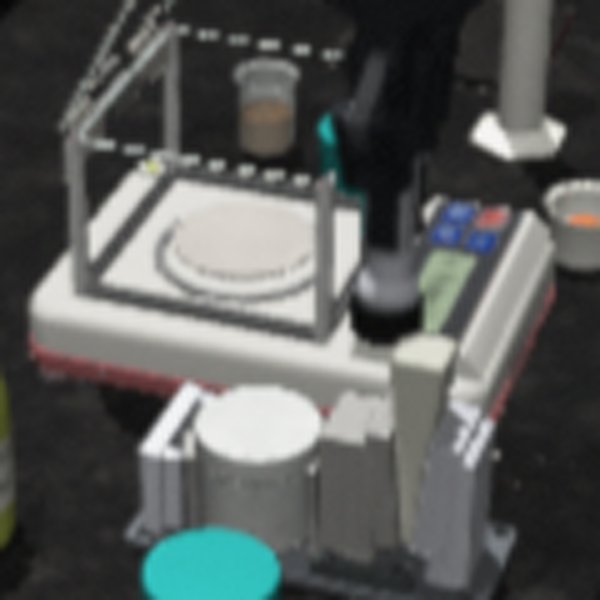

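View pics/t8.png

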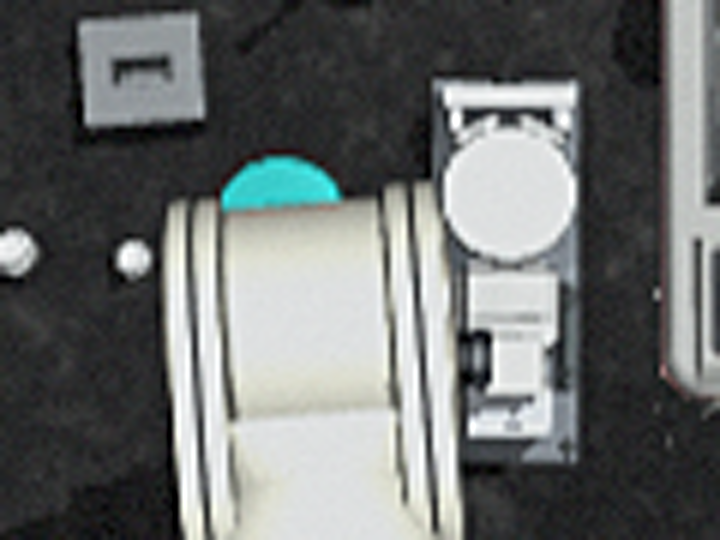

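The tin is now pushed back into the V block (top crop 510,195), with the jaw against it and the wedge upright at (518,362). Next I'll check the head height, then return the tamper.

```bash
python3 - <<'E'
from h import *
import pickle
D=pickle.load(open('c4.pkl','rb'))
f=lambda u,v,x,y,k:(x+(u+.5)/k-.5,y+(v+.5)/k-.5)
print('head',tri(D['top'],f(518,362,200,180,6),D['side'],f(424,352,230,120,5)))
E
python3 -m handwheel '[[-0.2,0,1,0,0,0],[-0.5,0.6,2.5,0,0,0],[-0.8,1.6,4.2,0,0,0],[-0.87,2.6,5.07,0,0,0],[-0.87,3.6,5.07,0,0,0]]';python3 to.py .4417 .1615 .048 0 1
```

```text
head (array([ 0.46357639, -0.04076025,  0.14078947]), np.float64(0.0015074123314460664))
clock: 21.12
eef_pos: [0.4402, 0.1623, 0.1572]
tool_rot: [0.708, -0.001, -0.002, -0.706]
ft_force: [0.1, -0.4, -2.5]
grip_width: 0.0214
shift [ 0.08  4.37 -0.03] turn [ 0.01  0.01 -0.03] clock 21.125 j [ 0.35  0.23 -0.21  1.14 -0.    0.35] F [ 0.1 -0.4 -2.5] pos [0.4402 0.1623 0.1572] w 0.0214
```

```bash
python3 -m handwheel '[[0,1,0,0,0,0],[0,2.2,0,0,0,0],[0,3.2,0,0,0,0],[0,3.8,0,0,0,0],[0,4.1,0,0,0,0]]';python3 -m handwheel '[[0,0,0,0,0,0],[0,0.03,0,0,0,0],[0,0.06,0,0,0,0],[0,0.09,0,0,0,0],[0,0.12,0,0,0,0]]';python3 to.py .4417 .1615 .048 0 1
```

```text
clock: 21.75
eef_pos: [0.4398, 0.1606, 0.055]
tool_rot: [0.708, -0.002, -0.002, -0.706]
ft_force: [-0.3, 0.4, -1.4]
grip_width: 0.0213
clock: 22.38
eef_pos: [0.4422, 0.162, 0.0545]
tool_rot: [-0.707, -0.0, -0.0, 0.707]
ft_force: [-0.9, 0.4, -3.0]
grip_width: 0.022
shift [-0.02  0.26 -0.02] turn [-0. -0.  0.] clock 22.375 j [ 0.35  0.34 -0.36  0.87 -0.    0.35] F [-0.9  0.4 -3. ] pos [0.4422 0.162  0.0545] w 0.022
```

```bash
python3 -m handwheel '[[0,0.04,0,0,0,0],[0,0.08,0,0,0,0],[0,0.12,0,0,0,0],[0,0.16,0,0,0,0],[0,0.16,0,0,0,0]]'
```

```text
clock: 23.0
eef_pos: [0.442, 0.1619, 0.0502]
tool_rot: [0.707, -0.0, 0.0, -0.707]
ft_force: [0.0, -0.8, -1.7]
grip_width: 0.0214
```

```bash
python3 -m handwheel '[[0,0.03,0,0,0,0],[0,0.05,0,0,0,0],[0,0.08,0,0,0,0],[0,0.1,0,0,0,0],[0,0.1,0,0,0,0]]'
```

```text
clock: 23.62
eef_pos: [0.4421, 0.1619, 0.0478]
tool_rot: [0.707, -0.0, 0.0, -0.707]
ft_force: [0.5, -0.1, -1.1]
grip_width: 0.0214
```

```bash
python3 -m handwheel '[[0,0.02,0,0,0,0],[0,0.04,0,0,0,0],[0,0.06,0,0,0,0],[0,0.06,0,0,0,0],[0,0.06,0,0,0,0]]'
```

```text
clock: 24.25
eef_pos: [0.4423, 0.162, 0.0473]
tool_rot: [-0.707, -0.0, -0.0, 0.707]
ft_force: [-1.5, -1.2, 7.4]
grip_width: 0.0215
```

Touchdown at the original height (Fz 7 N). Releasing and rising straight up.

```bash
python3 -m handwheel '[[0,-0.03,0,0,0,0],[0,-0.03,0,0,0,0],[0,-0.03,0,0,0,0],[0,-0.03,0,0,0,0],[0,-0.03,0,0,0,0]]' 1;python3 -m handwheel '[[0,-0.3,0,0,0,0],[0,-1,0,0,0,0],[0,-2.2,0,0,0,0],[0,-3.8,0,0,0,0],[0,-5.5,0,0,0,0]]'; python3 -m handwheel '[[-1,-0.5,0,0,0,0],[-2,-0.5,0,0,0,0],[-3,-0.5,0,0,0,0],[-4,-0.5,0,0,0,0],[-4,-0.5,0,0,0,0]]';python3 - <<'E'
from h import *
import pickle
D={n:snap(n,n+'9.png') for n in('side','top')};pickle.dump(D,open('c5.pkl','wb'))
cv2.imwrite('pics/s9.png',cv2.resize(D['side']['color'][180:320,190:350,::-1],(640,560),interpolation=cv2.INTER_CUBIC))
cv2.imwrite('pics/t9.png',cv2.resize(D['top']['color'][150:270,190:310,::-1],(600,600),interpolation=cv2.INTER_CUBIC))
E
```

```text
clock: 24.88
eef_pos: [0.4421, 0.1619, 0.047]
tool_rot: [0.707, -0.0, 0.0, -0.707]
ft_force: [-0.6, -0.0, -0.6]
grip_width: 0.0854
clock: 25.5
eef_pos: [0.4418, 0.1618, 0.1861]
tool_rot: [0.707, -0.0, 0.0, -0.707]
ft_force: [0.7, 0.5, -0.3]
grip_width: 0.0852
clock: 26.12
eef_pos: [0.341, 0.1618, 0.1976]
tool_rot: [-0.707, -0.0, 0.0, 0.707]
ft_force: [0.3, 0.0, -0.1]
grip_width: 0.0855
```

View pics/s9.png

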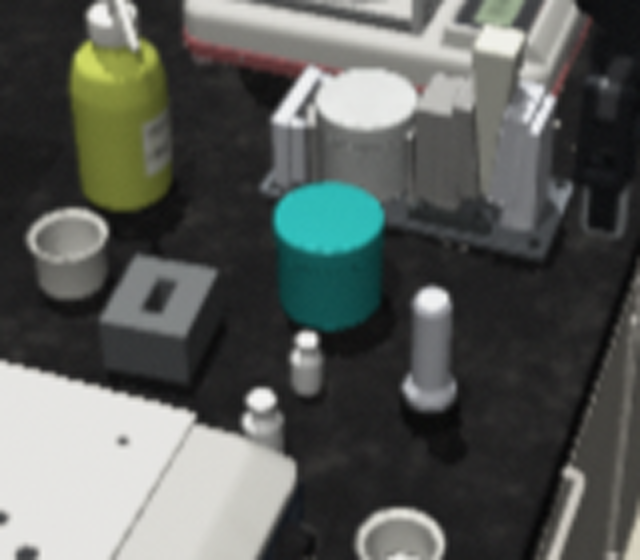

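View pics/t9.png

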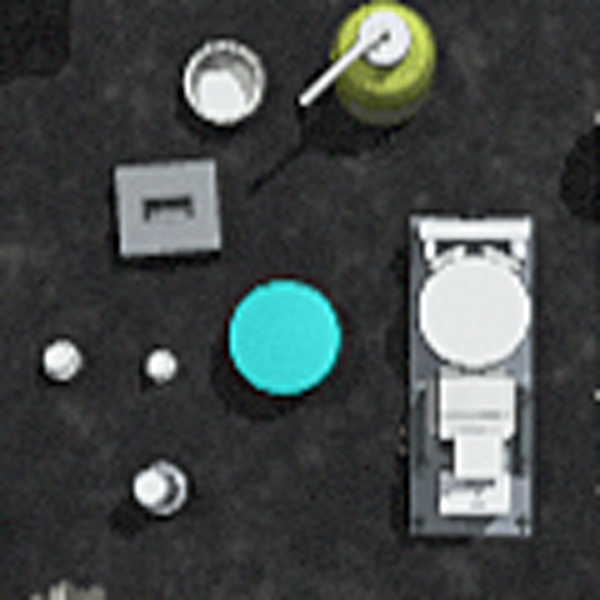

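The tamper is upright at its old place (top crop 160,489). The wedge is standing, the tin (474,312) is held between jaw and V block, and the bystanders have not moved. Handing in.

```bash
python3 -c "
from workcell import bot
print(bot.job_done())"
```

```text
the job is handed in; nothing more can be done
None
```

The tin is clamped, and I handed the job in at about 26 s of the 54 s allowed. I set the wedge thin end down in the slot and pressed it slowly with the tamper. It went about 35–38 mm further at 7–8 N, then stopped. I ended with one push of about 21 N, in which the tamper moved only 0.7 mm, and then put the tamper back upright where it had stood.

- **Final pictures:** the wedge is upright in the slot, and the tin sits back in the V block with the jaw against it. The tamper is standing, the other things and the turquoise look-alike look unmoved, and the gripper is clear.
- **Small disagreement:** the wedge head measured 141 mm high in the cameras, against about 144 mm worked out from the tool height. That is close to the camera accuracy.
- **Not measured:** I judged how firmly the tin is held only from the pressing force and the stop. The 21 N push is 1 N above the 15–20 N you gave. I could not measure the squeeze on the tin and did not pull on it to test the hold.

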